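# Zero the eyelet press and set its gap

## Robot

A 7-joint arm with a two-finger parallel gripper is mounted at the origin on the work surface. World frame = base frame: x ahead of the robot, y to its left, z up, the work surface at z = 0. Lengths are in m, angles in rad, forces in N, time in s.
With the tool pointing down it reaches from about 0.4 to 0.85 m from the base axis. Payload 4.5 kg.
Tool frame: the origin (TCP) lies midway between the tips of the shut fingers; the grasp point (between the pads) lies behind it (r.grip_point_offset is the z of the grasp point in the tool frame, in m); z points along the fingers, y is the line along which they close (so a half turn about z gives the same grasp; the last joint's range is limited). The gripper opens to 88 mm and grips with 3 to 60 N. Pads are 18 mm wide; open, the fingers measure 123 mm over their backs; the gripper's body (75 mm by 187 mm) begins 45 mm behind the grasp point.
Start: joints at [1.245, 0.689, -0.195, 1.565, 0.157, 0.902, -0.215], TCP at [0.22, -0.585, 0.239] pointing down, gripper open.
Joint ranges: [-3.01, 3.01], [-0.46, 2.08], [-1.47, 1.51], [0.13, 2.56], [-1, 4.14], [0.04, 2.09], [-2.66, 2.66]. Speed limits (rad/s): [2.57, 2.57, 3.14, 3.14, 3.14, 3.14, 3.14].

## Interface

Orientations are given as a unit quaternion [x, y, z, w].
In Python, from plant import r, optics, workorder gives the robot as it stands.
- The arm moves only by the shell command python3 -m creep 'ROWS' [FORCE]. ROWS is JSON, a list of rows, each an object of numbers: "grip": the gripper command: -1 is shut, 1 is fully open, values between are in proportion; "tx", "ty", "tz": the shift along the tool's x, y, z in cm; "spin": the turn about the tool's z in degrees. In form: [{"grip": .., "tx": .., "ty": .., "tz": .., "spin": ..}, ...]. A call has 1 to 8 rows; each row shifts and turns the commanded pose from where the row before left it, along the tool's axes as they then stand; what a row does not reach is not made up. A row lasts 1/12 s, in which the tool goes at most 41.7 mm and 7.16 degrees, less where a joint would pass 70% of its speed; a pose out of reach is approached as far as the arm can. A call with a gripper value outside its range is refused whole. The fingers move at their own pace and stop on an object; FORCE is the grip in N (left out, the last holds). Time passes only in rows, so rows that do not move let the fingers close. It gives the time, the measured TCP pose, the force, the opening and the grip force at its end, in the units of the state.
- r.get_state(): the state, without advancing time (a new reading comes with each control period).
- optics.snapshot(name): name is "scene" or "top"; returns (picture, depth): 384x512x3 uint8, red, green, blue; 384x512 float32, m along the optical axis (not along the pixel's ray), 0 where there is no reading.
- optics.get_calibration(name): a dict with "fx", "fy", "cx", "cy" (pixels), "D" ([k1, k2, p1, p2, k3] as OpenCV has them; the pictures are not rectified), "extrinsics" (4x4, takes a point from world to camera coordinates). Camera axes: x right, y down, z forward; pixel columns grow to the right and rows downward; lengths in m; the calibration is good to about 2 mm. A picture is of the moment at which its call begins. get_calibration takes no time and is no camera call.
- workorder.finish_job(): hands the job in; it is judged then, once.
The state is a dict: "clock": time; "q": joint angles; "qd": joint speeds; "joint_torque": joint torques, N m; "tool_pos": TCP position; "eef_rot": TCP orientation; "contact_force": force on the tool from outside, world axes, zero at the start; "moment": the same for the moment, N m; "opening": opening from 0.0 (shut) to 1.0 (fully open); "finger_force": force on a finger pad.
Only numpy, scipy, OpenCV 4.12 (cv2) and the standard library are available. Lean on these libraries where they do the work, as an engineer would, in place of code of your own. Each camera call takes 0.05 s, during which the arm holds its last target. There are 200 camera calls.

## Task

Set the gap of the green eyelet press: turn the black ring on its top clockwise until you feel the punch just touch the brass anvil, gently and without forcing it, then back the ring off five clicks and let go. Leave the things lying around the press where they are.

Things in the scene. Friction and masses are not known exactly. Their poses are not given: they have to be found in the camera images.
- press: Green bench press, bolted down; foot 190 x 120 x 18 mm, column at the rear (+x), head reaching forward (-x). Origin on the table under the foot, z up; the vertical axis of ring, punch and anvil stands at (-0.020, 0) of its frame. The flat aluminium dial on the head (72 mm across, top 146 mm above the table) has 24 black ticks, one per click.
- ring_grip (a point): Centre of the black fluted adjustment ring on top of the press: 48 mm diameter, 30 mm tall, this point on its axis at mid height, 177 mm above the table. Its top (192 mm) is the highest part of the press; 16 mm are free between its underside and the dial. Grip it across at any yaw; it only turns about its vertical axis. The frame's x axis points to the orange mark.
- ring_mark (a point): Outer end of the orange mark on the ring's top face, 23 mm from the ring's axis. The ring turns with a drag of about 0.05 N m, on which each click puts a ripple of some 0.02 N m up and down. Once the punch touches, the torque rises steeply, by about 2 N m per rad: 0.1 N m above the running drag (0.05 rad past first contact) is a sure touch, over 0.35 N m (0.18 rad too far) is forcing it.
- ring (a joint): Turn of the ring (rad), 0 at the start, growing clockwise seen from above; clockwise lowers the punch by 0.5 mm per rad, counter-clockwise raises it. 24 clicks a turn: one click is 15 degrees (0.262 rad). Travel -1.8 to 4.2; it stays where it is left. The punch first touches somewhere between 0.6 and 2.0 rad, different in each set-up.
- punch_tip (a point): Centre of the lower face of the steel punch (12 mm diameter tip under an 18 mm rod), which comes down out of the press's head on the ring's axis. z up. Poses are far too coarse to set the gap by: feel the touch through the ring.
- anvil_top (a point): Centre of the upper face of the brass anvil (26 mm diameter post standing on the foot below the punch); its height differs a little from one set-up to the next. z up. The set gap is the height of the punch tip over this point: one click is 0.13 mm of it.
- tape_roll: Bystander: roll of brown tape lying flat, 96 mm diameter, 25 mm tall; origin at the centre of its underside.
- spool: Bystander: white cord spool with black flanges standing upright, 68 mm diameter, 100 mm tall; origin at the centre of its underside.
- offcut: Bystander: dark wooden moulding offcut, 190 x 24 x 22 mm, lying along its x axis; origin at the centre of its underside.
There are look-alikes about, which are no part of the job. There is more than one size of the press; the job needs the middle-sized.

How it is judged:
On the way:
1. the ring is turned down until the punch bears on the anvil (0.008 mm past first touch) (z of punch_tip in the frame of anvil_top below -8e-06 m), for 0.1 s.
At the end, for the whole second after the job is handed in: The punch stands about five clicks (3.8 to 6 clicks, a gap of 0.50 to 0.79 mm) above the anvil, the ring is released and still (z of punch_tip in the frame of anvil_top between 0.0005 and 0.00079 m and not (velocity of joint ring above 0.05 rad/s) and not (velocity of joint ring below -0.05 rad/s) and contact force between the fingers and press below 0.1 N); the robot touches nothing.
It fails at once if the punch is forced into the anvil (0.09 mm or 0.18 rad past first touch, which takes about 0.35 N m at the ring above its drag) (z of punch_tip in the frame of anvil_top below -9e-05 m).
It fails at once if the tape roll is moved more than 30 mm (distance of tape_roll from where it was at the start of the episode above 0.03 m).
It fails at once if the spool is moved more than 30 mm (distance of spool from where it was at the start of the episode above 0.03 m).
It fails at once if the moulding offcut is moved more than 30 mm (distance of offcut from where it was at the start of the episode above 0.03 m).
It also fails if it takes over 67 s, if anything falls off the work surface, if the arm or the gripper's body presses on something with over 40 N, if the wrist force passes 120 N, or if a joint passes its speed limit or range.

## Working session

There is one attempt and no reset: what is moved stays moved. The work goes in short steps, Python scripts to look and compute and a shell command to move; the robot and the scene stay as the last step left them, time stands still between calls to the robot, and variables do not carry over. Pictures are saved under pics/ and viewed, at most 10 in all, crops included, and the job is handed in when it is done.

```bash
mkdir -p pics; python3 - <<'E'
from plant import r,optics
import cv2,numpy as np
for n in("scene","top"):
    p,d=optics.snapshot(n);cv2.imwrite(f"pics/{n}.png",p[:,:,::-1]);np.save(n+"_d.npy",d)
    c=optics.get_calibration(n);print(n,c)
print(r.get_state(),r.grip_point_offset)
E
```

```text
scene {'fx': 459.3554597765624, 'fy': 459.3554597765624, 'cx': 260.4094907890615, 'cy': 191.7501003922329, 'D': array([-0.09530222,  0.        ,  0.        ,  0.        ,  0.        ]), 'extrinsics': array([[ 0.47804237,  0.87828938,  0.00912494, -0.29441295],
       [ 0.54966593, -0.29104115, -0.78304688, -0.14909729],
       [-0.68508602,  0.37934525, -0.62189575,  1.58315694],
       [ 0.        ,  0.        ,  0.        ,  1.        ]])}
top {'fx': 386.09595252649933, 'fy': 386.09595252649933, 'cx': 258.1907998072193, 'cy': 190.8390051033755, 'D': array([-0.09241906,  0.        ,  0.        ,  0.        ,  0.        ]), 'extrinsics': array([[-0.01594557, -0.99978684,  0.01311525,  0.05679949],
       [-0.9867223 ,  0.01361411, -0.16184486,  0.54669598],
       [ 0.16163181, -0.01552182, -0.98672906,  0.93991361],
       [ 0.        ,  0.        ,  0.        ,  1.        ]])}
{'clock': 0.1, 'q': array([ 1.24481053,  0.68990423, -0.19451863,  1.56618969,  0.15731758,
        0.90253835, -0.21513052]), 'qd': array([-0.00052022, -0.00125231, -0.00085164, -0.00333913,  0.00019074,
       -0.00088342, -0.00045214]), 'joint_torque': array([-2.57503154e-03, -5.28497565e+01, -1.27137557e+00, -1.53835344e+01,
       -5.25578053e-02,  2.03057585e-03,  5.80077017e-05]), 'tool_pos': array([ 0.21980386, -0.58448141,  0.23800107]), 'eef_rot': array([ 9.83858110e-01,  1.78948433e-01, -2.14602888e-04, -7.95077058e-04]), 'contact_force': array([-0.20758809,  0.56229587,  0.67257728]), 'moment': array([ 0.03227549, -0.04389395,  0.03283558]), 'finger_force': 0.0, 'opening': 1.0010142375248339} -0.0187
```

View pics/scene.png

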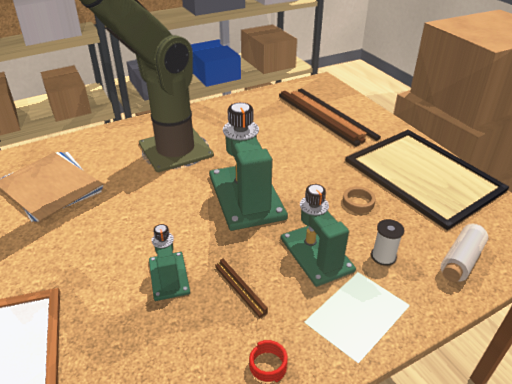

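View pics/top.png

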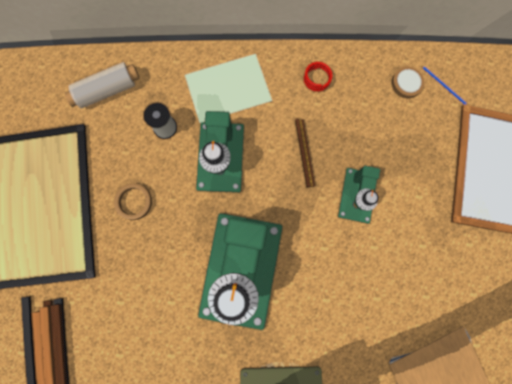

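Three presses are visible: small at scene (160,260)/top (362,195), medium at scene (317,230)/top (218,155), and large at scene (245,165)/top (240,270). The medium one should be the one meant, so I'll check its sizes and take one enlarged crop.

```bash
cat > h.py <<'E'
import numpy as np,cv2
from plant import r,optics
def ray(n,uv):
    c=optics.get_calibration(n);K=np.array([[c['fx'],0,c['cx']],[0,c['fy'],c['cy']],[0,0,1]])
    p=cv2.undistortPoints(np.array(uv,float).reshape(-1,1,2),K,c['D'])[:,0]
    E=c['extrinsics'];R=E[:3,:3];o=-R.T@E[:3,3]
    return o,np.c_[p,np.ones(len(p))]@R
def plane(n,uv,z):
    o,d=ray(n,uv);return o+d*((z-o[2])/d[:,2])[:,None]
def cloud(n,D):
    v,u=np.mgrid[0:384,0:512];o,d=ray(n,np.c_[u.ravel(),v.ravel()])
    return (o+d*D.ravel()[:,None]).reshape(384,512,3)
E
python3 - <<'E'
from h import *
for n,boxes in(("top",dict(med=(190,105,250,195),big=(195,210,285,330),small=(335,160,385,225))),("scene",dict(med=(275,175,360,285)))):
    P=cloud(n,np.load(n+"_d.npy"));I=cv2.imread(f"pics/{n}.png");hsv=cv2.cvtColor(I,cv2.COLOR_BGR2HSV)
    for k,(a,b,c,d) in boxes.items():
        Q=P[b:d,a:c];z=Q[...,2];H=hsv[b:d,a:c];zt=np.percentile(z,99.7)
        m=z>zt-.012;g=(H[...,0]>60)&(H[...,0]<95)&(H[...,1]>90)&(z<.035)&(z>.008)
        (cx,cy),rad=cv2.minEnclosingCircle(Q[m][:,:2].astype(np.float32))
        o=(H[...,0]<18)&(H[...,1]>140)&(H[...,2]>120)&(z>zt-.012)
        print(n,k,'ztop',zt.round(4),'ring c',cx,cy,'rad',rad,'mean',Q[m].mean(0).round(4),'orange',Q[o].mean(0).round(4),o.sum())
        dm=(abs(z-zt+.046)<.006)
        print('  dial',cv2.minEnclosingCircle(Q[dm][:,:2].astype(np.float32)))
        ff=cv2.minAreaRect(Q[g][:,:2].astype(np.float32));print('  foot',ff)
t=cv2.imread("pics/top.png")[100:205,160:300];s=cv2.imread("pics/scene.png")[170:290,250:410]
cv2.imwrite("pics/crop.png",np.hstack([cv2.resize(t,(400,300),interpolation=3),cv2.resize(s,(400,300),interpolation=3)]))
# neighbours: heights around
P=cloud("top",np.load("top_d.npy"))
print('spool',P[113,157],'start',plane("top",[(213,153)],.192))
E
```

```text
top med ztop 1.0152 ring c 0.3884228765964508 0.06393377482891083 rad 9.999999747378752e-05 mean [0.3884 0.0639 1.0152] orange [nan nan nan] 0
  dial ((0.0, 0.0), 0.0)
  foot ((0.6454037427902222, 0.14873221516609192), (0.11232724785804749, 0.1798846572637558), 87.32489776611328)
top big ztop 1.0152 ring c 0.3884228765964508 0.06393377482891083 rad 9.999999747378752e-05 mean [0.3884 0.0639 1.0152] orange [nan nan nan] 0
  dial ((0.0, 0.0), 0.0)
  foot ((0.34832268953323364, 0.09668348729610443), (0.16369405388832092, 0.262781023979187), 78.64013671875)
top small ztop 1.0152 ring c 0.3884228765964508 0.06393377482891083 rad 9.999999747378752e-05 mean [0.3884 0.0639 1.0152] orange [nan nan nan] 0
  dial ((0.0, 0.0), 0.0)
  foot ((0.5377127528190613, -0.21508300304412842), (0.08059783279895782, 0.13046786189079285), 77.43658447265625)
scene med ztop 0.8705 ring c 1.307294249534607 -0.3853767514228821 rad 9.999999747378752e-05 mean [ 1.3073 -0.3854  0.8705] orange [nan nan nan] 0
  dial ((0.0, 0.0), 0.0)
  foot ((0.5768872499465942, 0.1388464719057083), (0.34878009557724, 0.09544626623392105), 6.234350204467773)
spool [0.73922212 0.29961346 0.09983992] start [[0.60888067 0.14894177 0.192     ]]<stdin>:9: RuntimeWarning: Mean of empty slice.
  ret = um.true_divide(
```

View pics/crop.png

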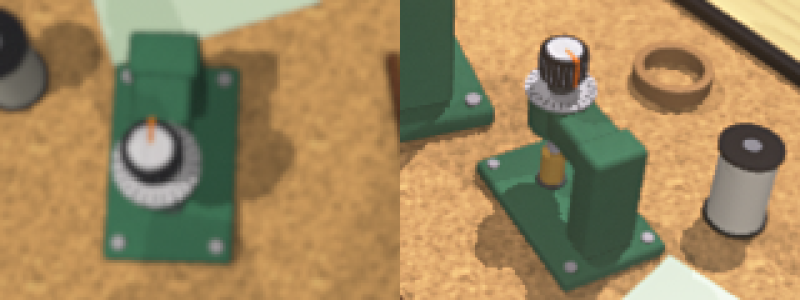

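The crop shows the medium press: dial with ticks, brass anvil, ring at top (213,153) with an orange mark pointing to the rear. Its foot measures about 180 x 112 mm, against 190 x 120 in the description. The large press has a 263 mm foot and the small one 130 mm, so the medium press is the one. Next is the ring centre, with the zero-depth pixels removed.

```bash
python3 - <<'E'
from h import *
for n,(a,b,c,d) in(("top",(190,105,250,195)),("scene",(275,175,360,285))):
    D=np.load(n+"_d.npy");P=cloud(n,D);P[D<=0]=np.nan
    I=cv2.imread(f"pics/{n}.png");H=cv2.cvtColor(I,cv2.COLOR_BGR2HSV)[b:d,a:c]
    Q=P[b:d,a:c];z=Q[...,2];near=np.hypot(Q[...,0]-.625,Q[...,1]-.15)<.06
    for lo,hi in((.183,.2),(.139,.152),(.008,.03)):
        m=(z>lo)&(z<hi)&(near|(hi<.05));X=Q[m]
        if len(X)>5: print(n,lo,len(X),X.mean(0).round(4),'bbox',X.min(0).round(4),X.max(0).round(4),'circ',cv2.minEnclosingCircle(X[:,:2].astype(np.float32)),cv2.minAreaRect(X[:,:2].astype(np.float32)))
    o=(H[...,0]<16)&(H[...,1]>150)&(H[...,2]>150)&(z>.18)&near
    print('orange',Q[o].round(4).mean(0), np.argwhere(o)[:,::-1].mean(0)+[a,b])
    w=(H[...,1]<45)&(H[...,2]>190)&(z>.18)&near
    uv=np.argwhere(w)[:,::-1].mean(0)+[a,b];print('cap',uv,plane(n,[uv],.192))
E
```

```text
top 0.183 385 [0.6122 0.15   0.1924] bbox [0.5891 0.127  0.1838] [0.6373 0.1736 0.1973] circ ((0.6135215759277344, 0.1501874029636383), 0.02499844692647457) ((0.6129849553108215, 0.15028683841228485), (0.04763209819793701, 0.046751100569963455), 42.92263412475586)
top 0.139 501 [0.6261 0.146  0.1438] bbox [0.5779 0.1146 0.139 ] [0.6842 0.1841 0.1506] circ ((0.6314479112625122, 0.14933820068836212), 0.05381796881556511) ((0.6308771967887878, 0.14904841780662537), (0.06949616968631744, 0.10616997629404068), 88.7667465209961)
top 0.008 1779 [0.6244 0.1404 0.0177] bbox [0.5523 0.0838 0.0083] [0.7433 0.2119 0.0292] circ ((0.6459136009216309, 0.1467292606830597), 0.10867568850517273) ((0.646888256072998, 0.14832530915737152), (0.12044553458690643, 0.18760772049427032), 86.98723602294922)
orange [0.6323   0.149975 0.19375 ] [212.5 142.5]
cap [212.08264463 151.71900826] [[0.611817   0.15097577 0.192     ]]
scene 0.183 242 [0.6174 0.1475 0.1912] bbox [0.5899 0.126  0.1832] [0.6384 0.1751 0.1966] circ ((0.6148228049278259, 0.15040923655033112), 0.02554229646921158) ((0.6150453686714172, 0.1490514576435089), (0.04583442956209183, 0.048667337745428085), 57.471031188964844)
scene 0.139 420 [0.6349 0.1444 0.1439] bbox [0.5778 0.1146 0.139 ] [0.6846 0.1861 0.1517] circ ((0.631171703338623, 0.1497523933649063), 0.053844306617975235) ((0.6318194270133972, 0.1443500518798828), (0.07083192467689514, 0.10256565362215042), 72.13495635986328)
scene 0.008 2032 [0.6235 0.1548 0.0179] bbox [0.3864 0.0837 0.008 ] [0.7468 0.4045 0.0299] circ ((0.5858778953552246, 0.22128625214099884), 0.20502260327339172) ((0.590756893157959, 0.20386923849582672), (0.2556404173374176, 0.3764508366584778), 60.12074279785156)
orange [0.63414286 0.1489     0.19001429] [320.         194.85714286]
cap [315.26506024 188.61445783] [[0.61091132 0.15080535 0.192     ]]
```

The foot measures 188 x 120 mm and the ring 48 mm at z 0.192, so this is the right press. The ring axis is at about (0.6137, 0.150). I'll raise the tool and move most of the way there.

```bash
python3 -m creep '[{"grip":1,"tz":-3},{"grip":1,"tz":-3},{"grip":1,"tx":2.2,"ty":-2},{"grip":1,"tx":2.2,"ty":-2},{"grip":1,"tx":2.2,"ty":-2},{"grip":1,"tx":2.2,"ty":-2},{"grip":1,"tx":2.2,"ty":-2},{"grip":1,"tx":2.2,"ty":-2}]'
python3 -m creep '[{"grip":1,"tx":2.2,"ty":-2},{"grip":1,"tx":2.2,"ty":-2},{"grip":1,"tx":2.2,"ty":-2},{"grip":1,"tx":2.2,"ty":-2},{"grip":1,"tx":2.2,"ty":-2},{"grip":1,"tx":2.2,"ty":-2},{"grip":1,"tx":2.2,"ty":-2},{"grip":1}]'; python3 -c "
from plant import r;s=r.get_state();print(s['q'],s['eef_rot'],s['moment'])"
```

```text
[ 1.24481053  0.68990423 -0.19451863  1.56618969  0.15731758  0.90253835
 -0.21513052] [ 9.83858110e-01  1.78948433e-01 -2.14602888e-04 -7.95077058e-04] [ 0.03227549 -0.04389395  0.03283558]$[0]: bad value
$[0]: bad value
```

The rows were refused, probably because every key has to be present.

```bash
python3 -m creep '[{"grip":1,"tx":0,"ty":0,"tz":-3,"spin":0},{"grip":1,"tx":0,"ty":0,"tz":-3,"spin":0},{"grip":1,"tx":2.2,"ty":-2,"tz":0,"spin":0},{"grip":1,"tx":2.2,"ty":-2,"tz":0,"spin":0},{"grip":1,"tx":2.2,"ty":-2,"tz":0,"spin":0},{"grip":1,"tx":2.2,"ty":-2,"tz":0,"spin":0},{"grip":1,"tx":2.2,"ty":-2,"tz":0,"spin":0},{"grip":1,"tx":0,"ty":0,"tz":0,"spin":0}]'; python3 -c "
from plant import r;s=r.get_state();print(s['q'],s['eef_rot'],s['moment'])"
```

```text
clock: 0.77
tool_pos: [0.2916, -0.4464, 0.2987]
eef_rot: [0.983, 0.183, 0.001, -0.002]
contact_force: [-0.3, 0.6, -0.7]
opening: 0.998
finger_force: 0.0
[ 1.0478207   0.49697016 -0.22002502  1.76003387  0.12774298  0.90127622
 -0.42797141] [ 0.98303213  0.18341717  0.00115942 -0.00215246] [0.03235738 0.00899301 0.0513628 ]
```

```bash
python3 -m creep '[{"grip":1,"tx":2.2,"ty":-1.9,"tz":0,"spin":0},{"grip":1,"tx":2.2,"ty":-1.9,"tz":0,"spin":0},{"grip":1,"tx":2.2,"ty":-1.9,"tz":0,"spin":0},{"grip":1,"tx":2.2,"ty":-1.9,"tz":0,"spin":0},{"grip":1,"tx":2.2,"ty":-1.9,"tz":0,"spin":0},{"grip":1,"tx":2.2,"ty":-1.9,"tz":0,"spin":0},{"grip":1,"tx":2.2,"ty":-1.9,"tz":0,"spin":0},{"grip":1,"tx":2.2,"ty":-1.9,"tz":0,"spin":0}]'
python3 -m creep '[{"grip":1,"tx":2.2,"ty":-1.9,"tz":0,"spin":0},{"grip":1,"tx":2.2,"ty":-1.9,"tz":0,"spin":0},{"grip":1,"tx":2.2,"ty":-1.9,"tz":0,"spin":0},{"grip":1,"tx":2.2,"ty":-1.9,"tz":0,"spin":0},{"grip":1,"tx":2.2,"ty":-1.9,"tz":0,"spin":0},{"grip":1,"tx":2.2,"ty":-1.9,"tz":0,"spin":0},{"grip":1,"tx":2.2,"ty":-1.9,"tz":0,"spin":0},{"grip":1,"tx":0,"ty":0,"tz":0,"spin":0}]'
python3 -m creep '[{"grip":1,"tx":0,"ty":0,"tz":0,"spin":-7},{"grip":1,"tx":0,"ty":0,"tz":0,"spin":-7},{"grip":1,"tx":0,"ty":0,"tz":0,"spin":-7},{"grip":1,"tx":0,"ty":0,"tz":0,"spin":-7},{"grip":1,"tx":0,"ty":0,"tz":0,"spin":-7},{"grip":1,"tx":0,"ty":0,"tz":0,"spin":-7},{"grip":1,"tx":0,"ty":0,"tz":0,"spin":-7},{"grip":1,"tx":0,"ty":0,"tz":0,"spin":-7}]'; python3 -c "
from plant import r;s=r.get_state();print(s['q'],s['eef_rot'],s['moment'])"
```

```text
clock: 1.43
tool_pos: [0.3993, -0.2474, 0.2986]
eef_rot: [0.984, 0.179, -0.0, -0.0]
contact_force: [-0.7, 0.3, 0.0]
opening: 1.001
finger_force: 0.0
clock: 2.1
tool_pos: [0.4992, -0.0633, 0.2988]
eef_rot: [0.983, 0.183, 0.002, -0.002]
contact_force: [-0.1, 0.6, 1.0]
opening: 1.003
finger_force: 0.0
clock: 2.77
tool_pos: [0.4961, -0.0706, 0.2985]
eef_rot: [0.783, 0.622, -0.0, -0.0]
contact_force: [-0.8, 0.3, -0.2]
opening: 0.999
finger_force: 0.0
[ 0.38996137  0.48255636 -0.52281271  1.84137692  0.30137499  0.89746612
 -0.50197312] [ 7.83042387e-01  6.21968214e-01 -3.97443468e-04 -5.36822190e-05] [-0.03720617 -0.08307424  0.02061121]
```

```bash
python3 -m creep '[{"grip":1,"tx":0,"ty":0,"tz":0,"spin":-7},{"grip":1,"tx":0,"ty":0,"tz":0,"spin":-7},{"grip":1,"tx":0,"ty":0,"tz":0,"spin":-7},{"grip":1,"tx":0,"ty":0,"tz":0,"spin":-7},{"grip":1,"tx":0,"ty":0,"tz":0,"spin":-7},{"grip":1,"tx":0,"ty":0,"tz":0,"spin":-7},{"grip":1,"tx":0,"ty":0,"tz":0,"spin":0},{"grip":1,"tx":0,"ty":0,"tz":0,"spin":0}]'
python3 -m creep '[{"grip":1,"tx":1.6,"ty":2.5,"tz":0,"spin":0},{"grip":1,"tx":1.6,"ty":2.5,"tz":0,"spin":0},{"grip":1,"tx":1.6,"ty":2.5,"tz":0,"spin":0},{"grip":1,"tx":1.6,"ty":2.5,"tz":0,"spin":0},{"grip":1,"tx":1.6,"ty":2.5,"tz":0,"spin":0},{"grip":1,"tx":1.6,"ty":2.5,"tz":0,"spin":0},{"grip":1,"tx":1.6,"ty":2.5,"tz":0,"spin":0},{"grip":1,"tx":1.6,"ty":2.5,"tz":0,"spin":0}]'
python3 -m creep '[{"grip":1,"tx":0,"ty":0,"tz":0,"spin":0},{"grip":1,"tx":0,"ty":0,"tz":0,"spin":0},{"grip":1,"tx":0,"ty":0,"tz":0,"spin":0}]'
cat > st.py <<'E'
from h import *
s=r.get_state();q=s['eef_rot'];yaw=2*np.arctan2(q[1],q[0]);p=s['tool_pos']
x=np.array([np.cos(yaw),np.sin(yaw)]);y=np.array([np.sin(yaw),-np.cos(yaw)])
d=np.array([.6137,.150])-p[:2];print('q',s['q'].round(3),'yaw',np.degrees(yaw).round(2),'pos',p.round(4),'to ring tx,ty cm',(100*d@x).round(2),(100*d@y).round(2),'Mz',s['moment'].round(3),'t7',s['joint_torque'][6].round(4))
E
python3 st.py
```

```text
clock: 3.43
tool_pos: [0.4961, -0.0704, 0.2984]
eef_rot: [0.512, 0.859, -0.0, -0.0]
contact_force: [0.4, 0.1, -0.5]
opening: 0.999
finger_force: 0.0
clock: 4.1
tool_pos: [0.6111, 0.1394, 0.2985]
eef_rot: [0.512, 0.859, -0.0, 0.0]
contact_force: [0.9, 0.9, -0.6]
opening: 1.001
finger_force: 0.0
clock: 4.35
tool_pos: [0.6103, 0.1373, 0.2983]
eef_rot: [0.511, 0.859, -0.001, 0.0]
contact_force: [-0.0, -0.1, 0.3]
opening: 1.002
finger_force: 0.0
q [ 0.058  0.693 -0.671  1.472  0.454  1.137 -0.196] yaw 118.5 pos [0.6103 0.1373 0.2983] to ring tx,ty cm 0.96 0.9 Mz [-0.072 -0.087 -0.017] t7 -0.0171
```

```bash
python3 -m creep '[{"grip":1,"tx":1,"ty":0.9,"tz":0,"spin":0},{"grip":1,"tx":0,"ty":0,"tz":2.5,"spin":0},{"grip":1,"tx":0,"ty":0,"tz":2.5,"spin":0},{"grip":1,"tx":0,"ty":0,"tz":2.5,"spin":0},{"grip":1,"tx":0,"ty":0,"tz":0,"spin":0},{"grip":1,"tx":0,"ty":0,"tz":0,"spin":0},{"grip":1,"tx":0,"ty":0,"tz":0,"spin":0}]'; python3 st.py; python3 - <<'E'
from h import *
a,_=optics.snapshot("top");b,_=optics.snapshot("scene")
cv2.imwrite("pics/near.png",np.hstack([cv2.resize(a[80:230,120:320],(400,300)),cv2.resize(b[100:280,220:420],(400,300))])[:,:,::-1])
E
```

```text
clock: 4.93
tool_pos: [0.6145, 0.1518, 0.2252]
eef_rot: [0.511, 0.86, 0.001, 0.001]
contact_force: [-0.1, -0.3, 0.9]
opening: 1.0
finger_force: 0.0
q [ 0.02   0.774 -0.635  1.543  0.518  0.995 -0.266] yaw 118.55 pos [0.6145 0.1518 0.2252] to ring tx,ty cm -0.12 -0.15 Mz [-0.011 -0.164  0.081] t7 -0.0042
```

View pics/near.png

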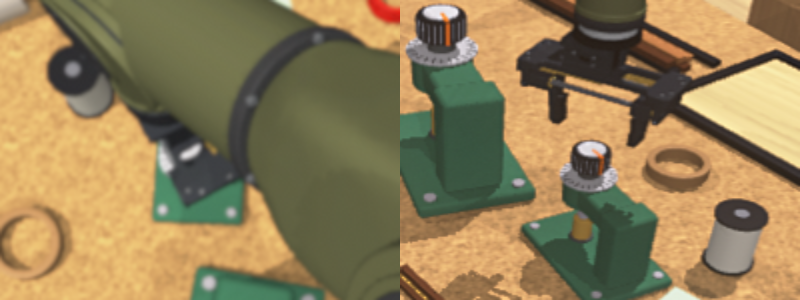

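The fingers straddle the ring, which sits at (590,155) in the right crop, and nothing is in the way. I'll descend and close gently.

```bash
python3 -m creep '[{"grip":1,"tx":-0.1,"ty":-0.15,"tz":2,"spin":0},{"grip":1,"tx":0,"ty":0,"tz":2,"spin":0},{"grip":1,"tx":0,"ty":0,"tz":1.5,"spin":0},{"grip":1,"tx":0,"ty":0,"tz":1,"spin":0},{"grip":1,"tx":0,"ty":0,"tz":0,"spin":0},{"grip":1,"tx":0,"ty":0,"tz":0,"spin":0},{"grip":1,"tx":0,"ty":0,"tz":0,"spin":0}]'; python3 st.py
python3 -m creep '[{"grip":-1,"tx":0,"ty":0,"tz":0,"spin":0},{"grip":-1,"tx":0,"ty":0,"tz":0,"spin":0},{"grip":-1,"tx":0,"ty":0,"tz":0,"spin":0},{"grip":-1,"tx":0,"ty":0,"tz":0,"spin":0},{"grip":-1,"tx":0,"ty":0,"tz":0,"spin":0},{"grip":-1,"tx":0,"ty":0,"tz":0,"spin":0},{"grip":-1,"tx":0,"ty":0,"tz":0,"spin":0},{"grip":-1,"tx":0,"ty":0,"tz":0,"spin":0}]' 15; python3 st.py
```

```text
clock: 5.62
tool_pos: [0.6138, 0.1505, 0.1601]
eef_rot: [0.51, 0.86, 0.001, 0.001]
contact_force: [0.1, -0.7, 0.0]
opening: 1.006
finger_force: 0.0
q [ 1.000e-03  8.480e-01 -5.920e-01  1.606e+00  5.810e-01  8.680e-01
 -3.180e-01] yaw 118.61 pos [0.6138 0.1505 0.1601] to ring tx,ty cm -0.04 -0.03 Mz [-0.027 -0.119 -0.028] t7 0.0007
clock: 6.28
tool_pos: [0.6133, 0.1502, 0.1588]
eef_rot: [0.51, 0.86, 0.0, 0.0]
contact_force: [1.6, 1.2, -0.9]
opening: 0.537
finger_force: 15.0
q [ 1.000e-03  8.490e-01 -5.910e-01  1.607e+00  5.810e-01  8.670e-01
 -3.190e-01] yaw 118.62 pos [0.6133 0.1502 0.1588] to ring tx,ty cm -0.03 0.03 Mz [ 0.111 -0.469  0.02 ] t7 0.0054
```

The gripper has hold of the ring (opening 47 mm). Contact can't come before 34°, so I'll turn in small calls and watch the torque.

```bash
cat > f.py <<'E'
from h import *
import sys
T=[];M=[];n=int(sys.argv[1]) if len(sys.argv)>1 else 1
for i in range(n):
    if i: optics.snapshot("top")
    s=r.get_state();T.append(s['joint_torque'][6]);M.append(s['moment'])
q=s['eef_rot'];yaw=np.degrees(2*np.arctan2(q[1],q[0]))
print('   turned %.2f t7 %.4f'%((118.6-yaw+180)%360-180,np.mean(T)),np.array(T).round(3),'Mz %.3f'%np.mean(M,0)[2],np.array(M)[:,2].round(3),'q7 %.3f'%s['q'][6],s['tool_pos'].round(4),s['finger_force'])
E
python3 f.py 4
python3 -m creep '[{"grip":-1,"tx":0,"ty":0,"tz":0,"spin":2},{"grip":-1,"tx":0,"ty":0,"tz":0,"spin":2},{"grip":-1,"tx":0,"ty":0,"tz":0,"spin":2},{"grip":-1,"tx":0,"ty":0,"tz":0,"spin":2}]'|head -1; python3 f.py 4
python3 -m creep '[{"grip":-1,"tx":0,"ty":0,"tz":0,"spin":2},{"grip":-1,"tx":0,"ty":0,"tz":0,"spin":2},{"grip":-1,"tx":0,"ty":0,"tz":0,"spin":2},{"grip":-1,"tx":0,"ty":0,"tz":0,"spin":2}]'|head -1; python3 f.py 4
```

```text
turned -0.01 t7 0.0071 [0.005 0.007 0.008 0.009] Mz 0.001 [ 0.02   0.022 -0.075  0.035] q7 -0.319 [0.6133 0.1502 0.1588] 15.000805724412203
clock: 6.77
   turned 7.94 t7 0.0313 [ 0.294  0.019 -0.167 -0.021] Mz -0.027 [ 0.064 -0.059 -0.054 -0.058] q7 -0.431 [0.6131 0.15   0.1588] 15.00088669359684
clock: 7.25
   turned 15.90 t7 0.0013 [ 0.269 -0.021 -0.197 -0.047] Mz -0.010 [ 0.104 -0.043 -0.025 -0.078] q7 -0.542 [0.6129 0.15   0.1588] 15.000061132013798
```

```bash

python3 -m creep '[{"grip":-1,"tx":0,"ty":0,"tz":0,"spin":2},{"grip":-1,"tx":0,"ty":0,"tz":0,"spin":2},{"grip":-1,"tx":0,"ty":0,"tz":0,"spin":2},{"grip":-1,"tx":0,"ty":0,"tz":0,"spin":2},{"grip":-1,"tx":0,"ty":0,"tz":0,"spin":0},{"grip":-1,"tx":0,"ty":0,"tz":0,"spin":0}]'|head -1; python3 f.py 6
python3 -m creep '[{"grip":-1,"tx":0,"ty":0,"tz":0,"spin":1.5},{"grip":-1,"tx":0,"ty":0,"tz":0,"spin":1.5},{"grip":-1,"tx":0,"ty":0,"tz":0,"spin":0},{"grip":-1,"tx":0,"ty":0,"tz":0,"spin":0}]'|head -1; python3 f.py 6
python3 -m creep '[{"grip":-1,"tx":0,"ty":0,"tz":0,"spin":1.5},{"grip":-1,"tx":0,"ty":0,"tz":0,"spin":1.5},{"grip":-1,"tx":0,"ty":0,"tz":0,"spin":0},{"grip":-1,"tx":0,"ty":0,"tz":0,"spin":0}]'|head -1; python3 f.py 6
```

```text
clock: 7.9
   turned 23.94 t7 0.0067 [ 0.012  0.025  0.019  0.006 -0.006 -0.016] Mz 0.011 [-0.008  0.012  0.007 -0.012  0.039  0.028] q7 -0.654 [0.6126 0.1499 0.1587] 14.999508373439312
clock: 8.48
   turned 26.98 t7 0.0445 [0.015 0.043 0.052 0.054 0.053 0.051] Mz -0.036 [-0.063 -0.022 -0.018 -0.014 -0.02  -0.081] q7 -0.696 [0.6125 0.15   0.1587] 14.999240403994918
clock: 9.07
   turned 29.98 t7 0.0181 [-0.011  0.018  0.026  0.027  0.025  0.024] Mz -0.030 [-0.053  0.016 -0.063 -0.052 -0.007 -0.019] q7 -0.737 [0.6124 0.1499 0.1587] 14.999201456084847
```

```bash
cat >> f.py <<'E'
if len(T)>4 and (abs(np.mean(T[-3:]))>.09 or abs(np.mean(M,0)[2])>.09): print('TORQUE');sys.exit(1)
E
python3 -m creep '[{"grip":-1,"tx":0,"ty":0,"tz":0,"spin":1.5},{"grip":-1,"tx":0,"ty":0,"tz":0,"spin":1.5},{"grip":-1,"tx":0,"ty":0,"tz":0,"spin":0},{"grip":-1,"tx":0,"ty":0,"tz":0,"spin":0}]'|head -1; python3 f.py 5 &&
python3 -m creep '[{"grip":-1,"tx":0,"ty":0,"tz":0,"spin":1.5},{"grip":-1,"tx":0,"ty":0,"tz":0,"spin":1.5},{"grip":-1,"tx":0,"ty":0,"tz":0,"spin":0},{"grip":-1,"tx":0,"ty":0,"tz":0,"spin":0}]'|head -1 && python3 f.py 5 &&
python3 -m creep '[{"grip":-1,"tx":0,"ty":0,"tz":0,"spin":1.5},{"grip":-1,"tx":0,"ty":0,"tz":0,"spin":1.5},{"grip":-1,"tx":0,"ty":0,"tz":0,"spin":0},{"grip":-1,"tx":0,"ty":0,"tz":0,"spin":0}]'|head -1 && python3 f.py 5 &&
python3 -m creep '[{"grip":-1,"tx":0,"ty":0,"tz":0,"spin":1.5},{"grip":-1,"tx":0,"ty":0,"tz":0,"spin":1.5},{"grip":-1,"tx":0,"ty":0,"tz":0,"spin":0},{"grip":-1,"tx":0,"ty":0,"tz":0,"spin":0}]'|head -1 && python3 f.py 5
python3 - <<'E'
from h import *
b,_=optics.snapshot("scene")
cv2.imwrite("pics/held.png",cv2.resize(b[130:250,250:410],(640,480))[:,:,::-1])
E
```

```text
clock: 9.65
   turned 32.97 t7 0.0211 [0.007 0.023 0.026 0.025 0.025] Mz -0.014 [-0.036 -0.025 -0.037  0.027  0.   ] q7 -0.778 [0.6124 0.1499 0.1587] 14.999271919950843
clock: 10.18
   turned 35.97 t7 0.0259 [0.011 0.028 0.031 0.03  0.03 ] Mz -0.025 [-0.023 -0.014 -0.013 -0.055 -0.02 ] q7 -0.819 [0.6123 0.1499 0.1587] 14.999415669590235
clock: 10.72
   turned 38.97 t7 0.0295 [0.015 0.031 0.034 0.034 0.033] Mz -0.042 [-0.047 -0.048 -0.047 -0.051 -0.017] q7 -0.860 [0.6122 0.15   0.1587] 14.999557128176093
clock: 11.25
   turned 41.97 t7 0.0387 [0.024 0.041 0.044 0.043 0.043] Mz -0.048 [-0.099  0.016 -0.048 -0.044 -0.063] q7 -0.900 [0.6121 0.1499 0.1587] 14.999705906957388
```

View pics/held.png

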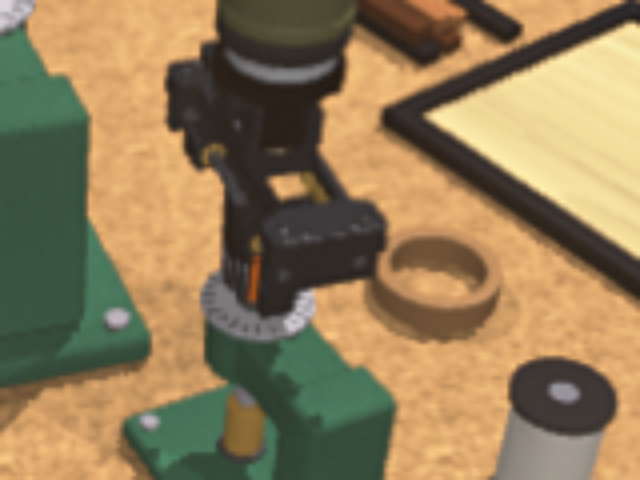

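The orange mark, now at (255,275), has turned clockwise with the fingers, so the grip isn't slipping. t7 settles cleanly at 0.02–0.04 N m of drag. I'll keep turning under the guard.

```bash

python3 -m creep '[{"grip":-1,"tx":0,"ty":0,"tz":0,"spin":1.5},{"grip":-1,"tx":0,"ty":0,"tz":0,"spin":1.5},{"grip":-1,"tx":0,"ty":0,"tz":0,"spin":0},{"grip":-1,"tx":0,"ty":0,"tz":0,"spin":0}]'|head -1; python3 f.py 5 &&
python3 -m creep '[{"grip":-1,"tx":0,"ty":0,"tz":0,"spin":1.5},{"grip":-1,"tx":0,"ty":0,"tz":0,"spin":1.5},{"grip":-1,"tx":0,"ty":0,"tz":0,"spin":0},{"grip":-1,"tx":0,"ty":0,"tz":0,"spin":0}]'|head -1 && python3 f.py 5 &&
python3 -m creep '[{"grip":-1,"tx":0,"ty":0,"tz":0,"spin":1.5},{"grip":-1,"tx":0,"ty":0,"tz":0,"spin":1.5},{"grip":-1,"tx":0,"ty":0,"tz":0,"spin":0},{"grip":-1,"tx":0,"ty":0,"tz":0,"spin":0}]'|head -1 && python3 f.py 5 &&
python3 -m creep '[{"grip":-1,"tx":0,"ty":0,"tz":0,"spin":1.5},{"grip":-1,"tx":0,"ty":0,"tz":0,"spin":1.5},{"grip":-1,"tx":0,"ty":0,"tz":0,"spin":0},{"grip":-1,"tx":0,"ty":0,"tz":0,"spin":0}]'|head -1 && python3 f.py 5 &&
python3 -m creep '[{"grip":-1,"tx":0,"ty":0,"tz":0,"spin":1.5},{"grip":-1,"tx":0,"ty":0,"tz":0,"spin":1.5},{"grip":-1,"tx":0,"ty":0,"tz":0,"spin":0},{"grip":-1,"tx":0,"ty":0,"tz":0,"spin":0}]'|head -1 && python3 f.py 5 &&
python3 -m creep '[{"grip":-1,"tx":0,"ty":0,"tz":0,"spin":1.5},{"grip":-1,"tx":0,"ty":0,"tz":0,"spin":1.5},{"grip":-1,"tx":0,"ty":0,"tz":0,"spin":0},{"grip":-1,"tx":0,"ty":0,"tz":0,"spin":0}]'|head -1 && python3 f.py 5
```

```text
clock: 11.83
   turned 44.96 t7 0.0240 [0.009 0.026 0.029 0.028 0.028] Mz -0.027 [-0.007 -0.059  0.006 -0.035 -0.038] q7 -0.941 [0.612  0.15   0.1587] 14.999786345288157
clock: 12.37
   turned 47.95 t7 0.0205 [0.007 0.022 0.025 0.024 0.024] Mz -0.020 [-0.063  0.009 -0.05   0.013 -0.007] q7 -0.981 [0.6119 0.15   0.1587] 14.99971085228026
clock: 12.9
   turned 50.96 t7 0.0255 [0.011 0.027 0.03  0.03  0.029] Mz -0.033 [-0.011 -0.019 -0.055 -0.048 -0.032] q7 -1.021 [0.6118 0.1501 0.1587] 14.9999113753438
clock: 13.43
   turned 53.95 t7 0.0291 [0.015 0.031 0.034 0.033 0.033] Mz -0.021 [-0.026 -0.013  0.001 -0.029 -0.035] q7 -1.061 [0.6117 0.1501 0.1587] 15.000038165599108
clock: 13.97
   turned 56.95 t7 0.0387 [0.024 0.04  0.043 0.043 0.042] Mz -0.039 [-0.036 -0.034 -0.042 -0.03  -0.053] q7 -1.102 [0.6116 0.1501 0.1587] 15.000207228586078
clock: 14.5
   turned 59.94 t7 0.0264 [0.012 0.028 0.031 0.031 0.03 ] Mz -0.022 [-0.045 -0.035  0.009 -0.025 -0.017] q7 -1.141 [0.6115 0.1502 0.1587] 15.000081500038505
```

The 15° click ripple repeats cleanly, so I'll continue the same way.

```bash

python3 -m creep '[{"grip":-1,"tx":0,"ty":0,"tz":0,"spin":1.5},{"grip":-1,"tx":0,"ty":0,"tz":0,"spin":1.5},{"grip":-1,"tx":0,"ty":0,"tz":0,"spin":0},{"grip":-1,"tx":0,"ty":0,"tz":0,"spin":0}]'|head -1; python3 f.py 5 &&
python3 -m creep '[{"grip":-1,"tx":0,"ty":0,"tz":0,"spin":1.5},{"grip":-1,"tx":0,"ty":0,"tz":0,"spin":1.5},{"grip":-1,"tx":0,"ty":0,"tz":0,"spin":0},{"grip":-1,"tx":0,"ty":0,"tz":0,"spin":0}]'|head -1 && python3 f.py 5 &&
python3 -m creep '[{"grip":-1,"tx":0,"ty":0,"tz":0,"spin":1.5},{"grip":-1,"tx":0,"ty":0,"tz":0,"spin":1.5},{"grip":-1,"tx":0,"ty":0,"tz":0,"spin":0},{"grip":-1,"tx":0,"ty":0,"tz":0,"spin":0}]'|head -1 && python3 f.py 5 &&
python3 -m creep '[{"grip":-1,"tx":0,"ty":0,"tz":0,"spin":1.5},{"grip":-1,"tx":0,"ty":0,"tz":0,"spin":1.5},{"grip":-1,"tx":0,"ty":0,"tz":0,"spin":0},{"grip":-1,"tx":0,"ty":0,"tz":0,"spin":0}]'|head -1 && python3 f.py 5 &&
python3 -m creep '[{"grip":-1,"tx":0,"ty":0,"tz":0,"spin":1.5},{"grip":-1,"tx":0,"ty":0,"tz":0,"spin":1.5},{"grip":-1,"tx":0,"ty":0,"tz":0,"spin":0},{"grip":-1,"tx":0,"ty":0,"tz":0,"spin":0}]'|head -1 && python3 f.py 5 &&
python3 -m creep '[{"grip":-1,"tx":0,"ty":0,"tz":0,"spin":1.5},{"grip":-1,"tx":0,"ty":0,"tz":0,"spin":1.5},{"grip":-1,"tx":0,"ty":0,"tz":0,"spin":0},{"grip":-1,"tx":0,"ty":0,"tz":0,"spin":0}]'|head -1 && python3 f.py 5 &&
python3 -m creep '[{"grip":-1,"tx":0,"ty":0,"tz":0,"spin":1.5},{"grip":-1,"tx":0,"ty":0,"tz":0,"spin":1.5},{"grip":-1,"tx":0,"ty":0,"tz":0,"spin":0},{"grip":-1,"tx":0,"ty":0,"tz":0,"spin":0}]'|head -1 && python3 f.py 5 &&
python3 -m creep '[{"grip":-1,"tx":0,"ty":0,"tz":0,"spin":1.5},{"grip":-1,"tx":0,"ty":0,"tz":0,"spin":1.5},{"grip":-1,"tx":0,"ty":0,"tz":0,"spin":0},{"grip":-1,"tx":0,"ty":0,"tz":0,"spin":0}]'|head -1 && python3 f.py 5
```

```text
clock: 15.03
   turned 62.93 t7 0.0212 [0.007 0.023 0.026 0.025 0.025] Mz -0.044 [-0.015 -0.014 -0.036 -0.116 -0.039] q7 -1.181 [0.6115 0.1502 0.1587] 15.000020815059543
clock: 15.57
   turned 65.93 t7 0.0265 [0.012 0.028 0.031 0.031 0.03 ] Mz -0.042 [-0.053 -0.025  0.007 -0.096 -0.042] q7 -1.221 [0.6114 0.1503 0.1587] 15.000204714015126
clock: 16.1
   turned 68.93 t7 0.0303 [0.016 0.032 0.035 0.035 0.034] Mz -0.062 [-0.039 -0.117 -0.121 -0.029 -0.003] q7 -1.260 [0.6113 0.1504 0.1587] 15.000244248658419
clock: 16.63
   turned 71.93 t7 0.0405 [0.026 0.042 0.045 0.045 0.044] Mz -0.056 [-0.113 -0.012 -0.074 -0.027 -0.056] q7 -1.300 [0.6112 0.1504 0.1586] 15.000251764431596
clock: 17.17
   turned 74.92 t7 0.0285 [0.014 0.03  0.033 0.033 0.032] Mz -0.018 [ 0.001 -0.04  -0.009 -0.046  0.006] q7 -1.339 [0.6112 0.1505 0.1587] 15.000273808836937
clock: 17.7
   turned 77.92 t7 0.0210 [0.007 0.023 0.025 0.025 0.024] Mz -0.027 [-0.022 -0.062 -0.025  0.01  -0.036] q7 -1.378 [0.6111 0.1506 0.1587] 15.00008356757462
clock: 18.23
   turned 80.91 t7 0.0274 [0.013 0.029 0.032 0.031 0.031] Mz -0.028 [-0.019 -0.024 -0.054 -0.033 -0.01 ] q7 -1.418 [0.6111 0.1506 0.1587] 15.000289538875222
clock: 18.77
   turned 83.91 t7 0.0318 [0.018 0.034 0.036 0.036 0.035] Mz -0.036 [-0.075 -0.012 -0.061 -0.007 -0.024] q7 -1.457 [0.611  0.1507 0.1587] 15.000269142910838
```

```bash

python3 -m creep '[{"grip":-1,"tx":0,"ty":0,"tz":0,"spin":1.5},{"grip":-1,"tx":0,"ty":0,"tz":0,"spin":1.5},{"grip":-1,"tx":0,"ty":0,"tz":0,"spin":0},{"grip":-1,"tx":0,"ty":0,"tz":0,"spin":0}]'|head -1; python3 f.py 5 &&
python3 -m creep '[{"grip":-1,"tx":0,"ty":0,"tz":0,"spin":1.5},{"grip":-1,"tx":0,"ty":0,"tz":0,"spin":1.5},{"grip":-1,"tx":0,"ty":0,"tz":0,"spin":0},{"grip":-1,"tx":0,"ty":0,"tz":0,"spin":0}]'|head -1 && python3 f.py 5 &&
python3 -m creep '[{"grip":-1,"tx":0,"ty":0,"tz":0,"spin":1.5},{"grip":-1,"tx":0,"ty":0,"tz":0,"spin":1.5},{"grip":-1,"tx":0,"ty":0,"tz":0,"spin":0},{"grip":-1,"tx":0,"ty":0,"tz":0,"spin":0}]'|head -1 && python3 f.py 5 &&
python3 -m creep '[{"grip":-1,"tx":0,"ty":0,"tz":0,"spin":1.5},{"grip":-1,"tx":0,"ty":0,"tz":0,"spin":1.5},{"grip":-1,"tx":0,"ty":0,"tz":0,"spin":0},{"grip":-1,"tx":0,"ty":0,"tz":0,"spin":0}]'|head -1 && python3 f.py 5 &&
python3 -m creep '[{"grip":-1,"tx":0,"ty":0,"tz":0,"spin":1.5},{"grip":-1,"tx":0,"ty":0,"tz":0,"spin":1.5},{"grip":-1,"tx":0,"ty":0,"tz":0,"spin":0},{"grip":-1,"tx":0,"ty":0,"tz":0,"spin":0}]'|head -1 && python3 f.py 5 &&
python3 -m creep '[{"grip":-1,"tx":0,"ty":0,"tz":0,"spin":1.5},{"grip":-1,"tx":0,"ty":0,"tz":0,"spin":1.5},{"grip":-1,"tx":0,"ty":0,"tz":0,"spin":0},{"grip":-1,"tx":0,"ty":0,"tz":0,"spin":0}]'|head -1 && python3 f.py 5 &&
python3 -m creep '[{"grip":-1,"tx":0,"ty":0,"tz":0,"spin":1.5},{"grip":-1,"tx":0,"ty":0,"tz":0,"spin":1.5},{"grip":-1,"tx":0,"ty":0,"tz":0,"spin":0},{"grip":-1,"tx":0,"ty":0,"tz":0,"spin":0}]'|head -1 && python3 f.py 5 &&
python3 -m creep '[{"grip":-1,"tx":0,"ty":0,"tz":0,"spin":1.5},{"grip":-1,"tx":0,"ty":0,"tz":0,"spin":1.5},{"grip":-1,"tx":0,"ty":0,"tz":0,"spin":0},{"grip":-1,"tx":0,"ty":0,"tz":0,"spin":0}]'|head -1 && python3 f.py 5
```

```text
clock: 19.3
   turned 86.90 t7 0.0419 [0.028 0.044 0.046 0.046 0.045] Mz -0.051 [-0.056 -0.053 -0.027 -0.055 -0.064] q7 -1.496 [0.611  0.1508 0.1587] 15.000267857685685
clock: 19.83
   turned 89.89 t7 -0.0498 [-0.063 -0.048 -0.045 -0.046 -0.047] Mz 0.028 [0.069 0.028 0.003 0.019 0.022] q7 -1.534 [0.6109 0.1509 0.1587] 14.998440658673644
clock: 20.37
   turned 92.86 t7 -0.1794 [-0.192 -0.177 -0.175 -0.176 -0.176] Mz 0.172 [0.209 0.171 0.135 0.195 0.148] q7 -1.573 [0.6108 0.151  0.1587] 15.001970753073692
TORQUE
```

The torque rose about 0.08 N m and then 0.20 N m above the baseline at 89.9° and 92.9°, which puts first contact near 87.4°. Five clicks back is about 12.4°, or −80.5° from here.

```bash

python3 -m creep '[{"grip":-1,"tx":0,"ty":0,"tz":0,"spin":-3},{"grip":-1,"tx":0,"ty":0,"tz":0,"spin":-4},{"grip":-1,"tx":0,"ty":0,"tz":0,"spin":-4},{"grip":-1,"tx":0,"ty":0,"tz":0,"spin":-4},{"grip":-1,"tx":0,"ty":0,"tz":0,"spin":-4},{"grip":-1,"tx":0,"ty":0,"tz":0,"spin":-4},{"grip":-1,"tx":0,"ty":0,"tz":0,"spin":-4},{"grip":-1,"tx":0,"ty":0,"tz":0,"spin":-4}]'|head -1
python3 -m creep '[{"grip":-1,"tx":0,"ty":0,"tz":0,"spin":-4},{"grip":-1,"tx":0,"ty":0,"tz":0,"spin":-4},{"grip":-1,"tx":0,"ty":0,"tz":0,"spin":-4},{"grip":-1,"tx":0,"ty":0,"tz":0,"spin":-4},{"grip":-1,"tx":0,"ty":0,"tz":0,"spin":-4},{"grip":-1,"tx":0,"ty":0,"tz":0,"spin":-4},{"grip":-1,"tx":0,"ty":0,"tz":0,"spin":-4},{"grip":-1,"tx":0,"ty":0,"tz":0,"spin":-4}]'|head -1
python3 -m creep '[{"grip":-1,"tx":0,"ty":0,"tz":0,"spin":-4},{"grip":-1,"tx":0,"ty":0,"tz":0,"spin":-4},{"grip":-1,"tx":0,"ty":0,"tz":0,"spin":-4},{"grip":-1,"tx":0,"ty":0,"tz":0,"spin":-3},{"grip":-1,"tx":0,"ty":0,"tz":0,"spin":-2},{"grip":-1,"tx":0,"ty":0,"tz":0,"spin":0},{"grip":-1,"tx":0,"ty":0,"tz":0,"spin":0},{"grip":-1,"tx":0,"ty":0,"tz":0,"spin":0}]'|head -1; python3 f.py 5
```

```text
clock: 21.23
clock: 21.9
clock: 22.57
   turned 13.01 t7 0.0106 [-0.001  0.004  0.011  0.017  0.022] Mz -0.028 [-0.006 -0.044  0.001 -0.065 -0.027] q7 -0.503 [0.613  0.15   0.1587] 14.99921740964055
```

It has come back 74.4°, about 4.96 clicks. Now I'll release and lift clear.

```bash

python3 -m creep '[{"grip":1,"tx":0,"ty":0,"tz":0,"spin":0},{"grip":1,"tx":0,"ty":0,"tz":0,"spin":0},{"grip":1,"tx":0,"ty":0,"tz":0,"spin":0},{"grip":1,"tx":0,"ty":0,"tz":0,"spin":0},{"grip":1,"tx":0,"ty":0,"tz":0,"spin":0},{"grip":1,"tx":0,"ty":0,"tz":0,"spin":0},{"grip":1,"tx":0,"ty":0,"tz":0,"spin":0},{"grip":1,"tx":0,"ty":0,"tz":0,"spin":0}]'
python3 -m creep '[{"grip":1,"tx":0,"ty":0,"tz":-1,"spin":0},{"grip":1,"tx":0,"ty":0,"tz":-2,"spin":0},{"grip":1,"tx":0,"ty":0,"tz":-2,"spin":0},{"grip":1,"tx":0,"ty":0,"tz":-2,"spin":0},{"grip":1,"tx":0,"ty":0,"tz":-2,"spin":0},{"grip":1,"tx":0,"ty":0,"tz":0,"spin":0},{"grip":1,"tx":0,"ty":0,"tz":0,"spin":0},{"grip":1,"tx":0,"ty":0,"tz":0,"spin":0}]'
python3 - <<'E'
from h import *
b,_=optics.snapshot("scene")
cv2.imwrite("pics/end.png",cv2.resize(b[150:290,240:420],(720,560))[:,:,::-1])
E
```

```text
clock: 23.43
tool_pos: [0.6129, 0.1499, 0.1587]
eef_rot: [0.604, 0.797, 0.0, 0.0]
contact_force: [-0.3, -0.3, -0.9]
opening: 0.996
finger_force: 0.0
clock: 24.1
tool_pos: [0.6125, 0.1496, 0.2483]
eef_rot: [0.604, 0.797, -0.0, -0.0]
contact_force: [0.4, 0.2, 0.0]
opening: 1.0
finger_force: 0.0
```

View pics/end.png

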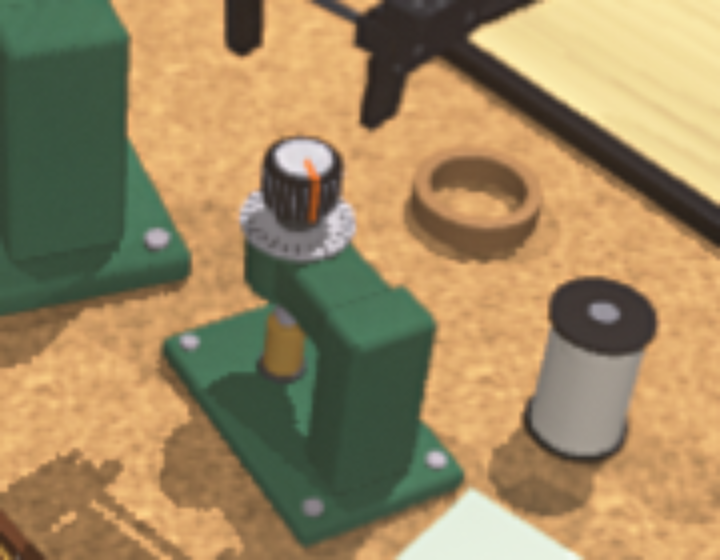

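The ring is released. Its mark at (315,185) sits slightly clockwise of where it started, as expected at about 13°. The tape roll and spool look undisturbed.

```bash
python3 -c "
from plant import workorder;print(workorder.finish_job())"
```

```text
the job is handed in; nothing more can be done
None
```

The job is handed in (no verdict came back): I felt the punch touch at about 87° of clockwise turn, backed the ring off about five clicks from there (to 13°) and released it, with the tape roll and spool undisturbed in the last picture and the offcut never approached.

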